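# Pin the filter housing and free its cap of unknown hand

### The arm

A 6-joint arm with a two-finger parallel gripper is mounted at the origin on a cart in front of the work surface, level with it; the furniture and walls round the work are solid. World frame = base frame: x ahead of the robot, y to its left, z up, the work surface at z = 0. Lengths are in mm, angles in rad, forces in N, time in s.
With the tool pointing down it reaches from about 250 to 800 mm from the base axis. Payload 8.5 kg.
Tool frame: the origin (TCP) lies where the fingers leave the gripper's body, on its centre line; the fingertips stand 73 mm ahead of it and the grasp point (between the pads) lies 54 mm ahead of it; z points along the fingers, y is the line along which they close (so a half turn about z gives the same grasp; the last joint's range is limited). The gripper opens to 85 mm and grips with 20 to 120 N. Pads are 22 mm wide; open, the fingers measure 114 mm over their backs; the gripper's body (76 mm by 85 mm) begins 54 mm behind the grasp point. The pads swing forward as they close: fully open they stand 13 mm farther back than shut.
Start: joints at [-1.286, 0.238, -0.013, 1.319, 0, 1.571], TCP at [147.495, -503.817, 303.876] pointing down, gripper open.
Joint ranges: [-2.66, 2.66], [-1.03, 1.9], [-1.14, 1.46], [-1.82, 2.27], [-1.45, 1.34], [-3.14, 3.14]. Speed limits (rad/s): [2.22, 2.22, 2.79, 3.14, 3.14, 3.14].

### API

Orientations are given as a unit quaternion [w, x, y, z].
In Python, from rig import read_state, vision, order gives the robot as it stands. The module is installed in compiled form; this text tells all that it offers.
- The arm moves only by the shell command python3 -m pendant 'ROWS' [OPENING] [FORCE]. ROWS is JSON, a list of rows, each a list of 2 entries, a list of its own where there are three numbers: the shift along the tool's x, y, z in mm, then the turn about the tool's z in rad. A call has 1 to 10 rows; each row shifts and turns the commanded pose from where the row before left it, along the tool's axes as they then stand; what a row does not reach is not made up. A row lasts 1/8 s, in which the tool goes at most 62.5 mm and 10.7 degrees, less where a joint would pass 70% of its speed; a pose out of reach is approached as far as the arm can. A call is refused whole if a number of a shift passes 62.5 or a number of a turn 0.188, either way. A call with a gripper value outside its range is refused whole. OPENING is the finger opening in mm, from 0 to 85.4, set as the call begins (- or left out, the last holds). The fingers move at their own pace and stop on an object; FORCE is the grip in N (left out, the last holds). Time passes only in rows, so rows that do not move let the fingers close. It gives the time, the measured TCP pose, the force, the opening and the grip force at its end, in the units of the state.
- read_state(): the state, without advancing time (a new reading comes with each control period).
- vision.camera(name): name is "scene" or "side" or "wrist"; returns a dict with "pixels" (420x560x3 uint8, red, green, blue), "fx", "fy", "cx", "cy" (pixels), "eye" and "rotation" of the camera in the world. Camera axes: x right, y down, z forward; pixel columns grow to the right and rows downward; lengths in mm; the calibration is good to about 2 mm. A picture is of the moment at which its call begins. There is no depth.
- order.finish_job(): hands the job in; it is judged then, once.
The state is a dict: "time": time; "qpos": joint angles; "dq": joint speeds; "joint_efforts": joint torques, N m; "tool_pos": TCP position; "eef_rot": TCP orientation; "ft_force": force on the tool from outside, world axes, zero at the start; "moment": the same for the moment, N m; "width": finger opening in mm; "finger_force": force on a finger pad.
Only numpy, scipy, OpenCV 4.12 (cv2) and the standard library are available. Lean on these libraries where they do the work, as an engineer would, in place of code of your own. Each camera call takes 0.05 s, during which the arm holds its last target. There are 200 camera calls.

### The job

Lock the swivelling water-filter housing by dropping the red-headed pin fully home through the hole in its arm and the hole in the foot below. Then find out which way the blue quarter-turn cap opens (these caps are made in both hands, so try one way and, if it stops hard, the other), lift it off upright and finish while still holding it in the gripper at least 5 cm above its closed place, with the pin still in. Leave the red-capped shaker, spice jar, glass and lime where they are.

Things in the scene. Friction and masses are not known exactly. Their poses are not given: they have to be found in the camera images.
- stand: Fixed steel foot of the filter stand: round disc 124 mm across, 22 mm high, with a 40 mm square drilled ear 24 mm high. Origin: underside, on the vertical swivel axis. The ear's 13 mm hole lies 105 mm from the axis toward the stand's own -y and goes right through to the worktop.
- swivel (a joint): Turn of the white filter housing on the foot about the vertical axis (rad, counter-clockwise from above positive). It starts at 0, where the holes of arm and foot are in line. Slightly stiff (0.12 N m); unless pinned it turns with the cap. Housing: 90 mm across to 66 mm height with two brass ports along the stand's x, then a neck to 88 mm height.
- lock_hole (a point): Mouth of the 13 mm hole in the 12 mm thick steel arm of the housing, at its top face, 37 mm above the worktop, 105 mm from the swivel axis; 3 mm chamfer. The foot's hole lies straight below.
- pin: Lock pin, 74 mm long, 80 g, standing upright in the wooden rest. Origin: its lower tip; own z up along the pin. Steel shank 10 mm across for 32 mm (tapered over the first 4), steel collar 24 mm across and 4 mm thick, then a red round knob 20 mm across from 36 to 74 mm above the tip. Fully home the collar lies on the arm and the tip is 32 mm below lock_hole.
- pin_rest: Fixed wooden block 56 x 56 x 36 mm with a 13 mm hole in the middle where the pin stands at the start, collar on top. Origin: underside centre.
- cap: Blue cap on the housing neck, 150 g. Origin: on its axis at the underside of its disc (88 mm above the worktop when closed); own z up. Disc 72 mm across, 8 mm thick, knurled skirt 10 mm down, hidden lugs reaching 16 mm down. On top a straight wing grip 52 mm long along the cap's own x, 16 mm thick along its y, 8 to 42 mm above the origin.
- cap_wing (a point): In the wing, 30 mm above the cap's origin. Closed, the cap's x is within 5 degrees of the stand's x. It opens at about 60 degrees (stop at 65) from the stand's x: it turns there freely (under 0.2 N m) without rising, and lifts straight off. The other way it stops hard: resistance builds after 15 to 30 degrees, over 0.25 N m by 38. The way is drawn anew and hidden.
- shaker: White shaker with red cap, 43 mm across, 76 mm high; origin under its centre. Bystander.
- jar: Small clear spice jar with white lid, 47 mm across, 98 mm high; origin under its centre. Bystander.
- beaker: Clear drinking glass, 78 mm across, 86 mm high; origin under its centre. Bystander.
- lime: Green lime, about 50 mm; origin under its centre. Bystander.
There are look-alikes about, which are no part of the job. There is more than one size of the cap; the one meant has the size given above.

How it is judged:
By the outcome, as a careful person would: the job done as asked, in the order asked, and still so for the second after the job is handed in, while the arm keeps its last pose, push and grip.
It also fails if it takes over 53 s, if anything falls off the work surface, if the arm or the gripper's body presses on something with over 40 N, if the wrist force passes 120 N, or if a joint passes its speed limit or range.

## Working session

There is one attempt and no reset: what is moved stays moved. The work goes in short steps, Python scripts to look and compute and a shell command to move; the robot and the scene stay as the last step left them, time stands still between calls to the robot, and variables do not carry over. Pictures are saved under pics/ and viewed, at most 12 in all, crops included, and the job is handed in when it is done.

```bash
mkdir -p pics
python3 - <<'E'
from rig import read_state, vision
import cv2, numpy as np
s=read_state();print({k:np.round(v,3).tolist() for k,v in s.items()})
for n in ("scene","side"):
    c=vision.camera(n);cv2.imwrite(f"pics/{n}0.png",c["pixels"][:,:,::-1])
    np.savez(f"{n}0.npz",**{k:np.array(v) for k,v in c.items()})
    print(n,[np.round(c[k],3).tolist() for k in("fx","fy","cx","cy","eye","rotation")])
E
```

```text
{'time': 0.0, 'qpos': [-1.286, 0.239, -0.014, 1.319, 0.0, 1.571], 'dq': [-0.0, 0.0, 0.001, -0.0, 0.0, -0.002], 'joint_efforts': [0.0, -53.878, 34.644, 0.018, -0.0, 0.0], 'tool_pos': [147.418, -503.555, 303.284], 'eef_rot': [-0.001, 0.99, 0.142, -0.0], 'ft_force': [-0.093, 0.021, -0.134], 'moment': [-0.008, -0.068, -0.022], 'finger_force': 0.0, 'width': 85.151}
scene [463.611, 463.611, 271.249, 209.933, [-188.661, 647.393, 802.088], [0.18, -0.354, 0.822, -0.407]]
side [395.658, 395.658, 270.602, 208.957, [289.833, -772.208, 724.047], [-0.439, 0.891, -0.101, 0.061]]
```

View pics/scene0.png

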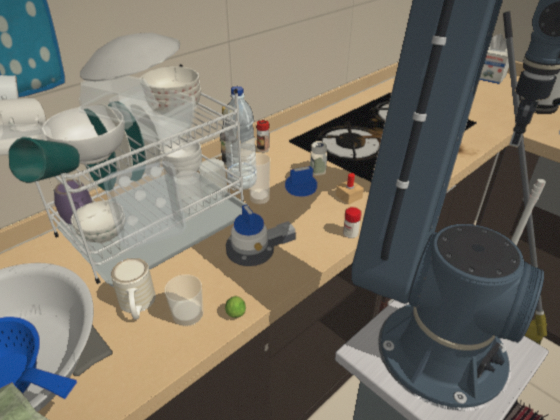

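View pics/side0.png

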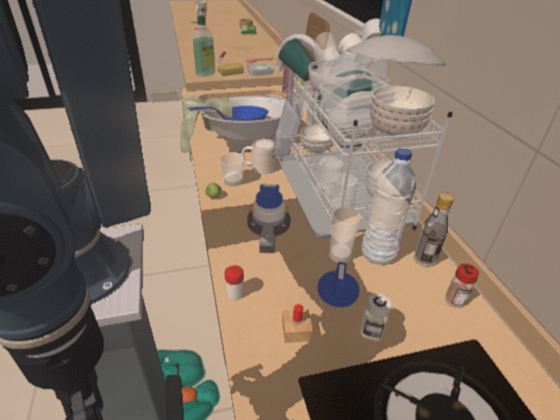

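Scene camera: the filter stand with its blue cap is at (249,235), the pin with red knob in its wooden block at (350,187). A second blue cap lies on the worktop at (302,181), and the shaker is at (352,222). In the side camera these are at (269,205), (298,320), (339,288) and (234,282). The candidates for the cap are the one on the housing neck and the larger loose one; I'll confirm this in an enlarged crop.

```bash
cat > h.py <<'E'
import numpy as np, cv2
from scipy.spatial.transform import Rotation as R
from rig import read_state, vision
def grab(n,tag):
    c=vision.camera(n);np.savez(f"{n}{tag}.npz",**{k:np.array(v) for k,v in c.items()});return c
def load(n,tag): return np.load(f"{n}{tag}.npz")
def rot(c):
    r=np.array(c["rotation"]);
    return r if r.shape==(3,3) else R.from_quat(np.roll(r,-1)).as_matrix()
def ray(c,u,v): return rot(c)@np.array([(u-c["cx"])/c["fx"],(v-c["cy"])/c["fy"],1])
def atz(c,u,v,z):
    d=ray(c,u,v);e=np.array(c["eye"]);return e+d*(z-e[2])/d[2]
def proj(c,p):
    q=rot(c).T@(np.array(p,float)-c["eye"]);return np.array([c["cx"]+c["fx"]*q[0]/q[2],c["cy"]+c["fy"]*q[1]/q[2]])
def tri(obs):
    A=0;b=0
    for c,u,v in obs:
        d=ray(c,u,v);d/=np.linalg.norm(d);P=np.eye(3)-np.outer(d,d);A=A+P;b=b+P@np.array(c["eye"])
    return np.linalg.solve(A,b)
def crop(c,x,y,w,h,k): return cv2.resize(np.array(c["pixels"])[y:y+h,x:x+w,::-1],None,fx=k,fy=k,interpolation=cv2.INTER_CUBIC)
E
python3 - <<'E'
from h import *
a,b=load("scene",0),load("side",0)
t=lambda *p:print(np.round(tri([(a,*p[0]),(b,*p[1])]),1))
t((351,176),(298,307)) # knob top
t((249,228),(269,198)) # cap
t((302,186),(339,290)) # other
im=np.hstack([crop(a,218,165,160,120,2.5),crop(b,225,175,160,120,2.5)])
im2=np.hstack([crop(a,218,195,100,75,4),crop(b,220,250,160,120,2.5)])
cv2.imwrite("pics/crop1.png",np.vstack([im,im2]))
E
```

```text
[ 477.6 -282.8   74.6]
[501.9  87.5  80.6]
[ 602.2 -211.3   13.7]
```

View pics/crop1.png

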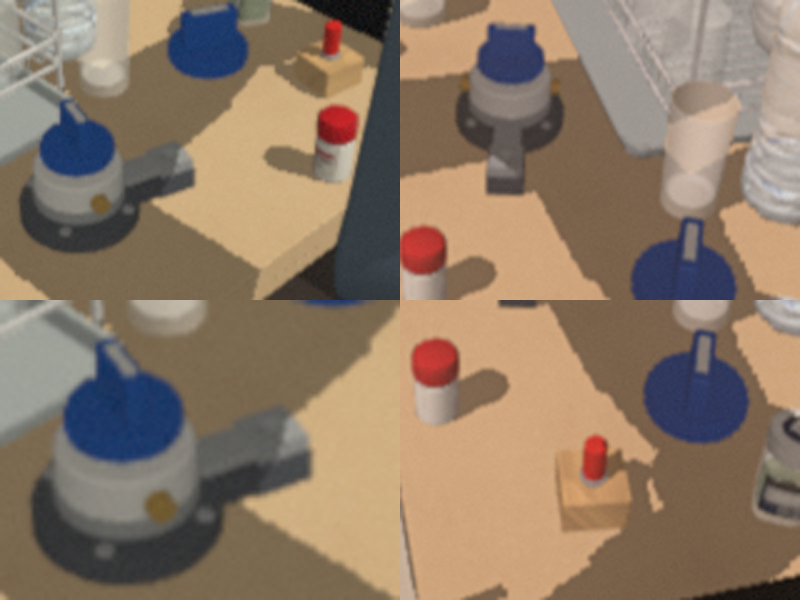

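The cap on the white housing neck is the one meant: its disc is narrower than the housing, which fits 72 mm. The loose cap at scene (302,181) is about as wide as the stand's 124 mm disc would be in the picture, too big, and is off the stand. I'm moving above the pin to measure with the wrist camera.

```bash
python3 -m pendant '[[[50,-16,0],0],[[50,-16,0],0],[[50,-16,0],0],[[50,-16,0],0],[[50,-16,0],0],[[50,-16,0],0],[[20,-6,0],0],[[0,0,0],0],[[0,0,0],0]]' 60
python3 - <<'E'
from h import *
c=grab("wrist",1);s=read_state()
print([np.round(c[k],3).tolist() for k in("fx","cx","cy","eye","rotation")],np.round(s["tool_pos"],1),np.round(s["eef_rot"],3),np.round(s["qpos"],3),s["time"])
cv2.imwrite("pics/w1.png",c["pixels"][:,:,::-1])
for p in [(477.6,-282.8,74),(500,87,130),(500,-15,37)]: print(proj(c,p))
E
```

```text
time: 1.23
tool_pos: [425.2, -316.5, 303.7]
eef_rot: [-0.0, 0.99, 0.142, -0.0]
ft_force: [0.1, 0.0, -0.2]
width: 60.0
finger_force: 0.0
[351.032, 282.571, 211.98, [504.388, -293.631, 373.651], [0.13, 0.79, -0.592, -0.098]] [ 425.  -316.7  303.8] [-0.     0.99   0.141 -0.   ] [-6.400e-01  2.470e-01 -2.000e-03  1.323e+00 -0.000e+00  2.218e+00] 1.275
[261.55873081 121.99967082]
[-365.15471084  -98.49541741]
[-35.86593625   0.36753717]
```

View pics/w1.png

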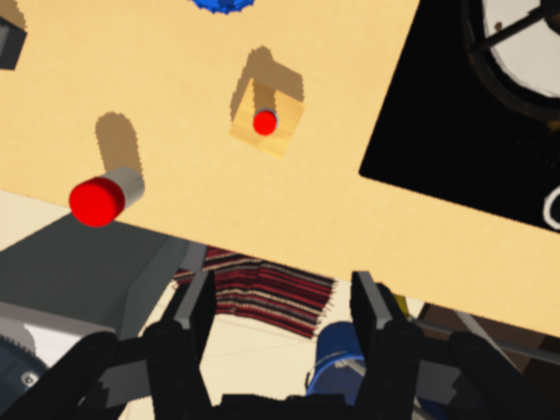

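The wrist picture shows the pin's red knob at (265,123) over the wooden block, the shaker's red cap at (97,202), and the loose larger cap at the top edge. Next I'll segment and compare the measurements.

```bash
cat >> h.py <<'E'
def blobs(c,lo,hi,roi=None,mn=15):
    im=cv2.cvtColor(np.array(c["pixels"]),cv2.COLOR_RGB2HSV);m=cv2.inRange(im,lo,hi)
    n,l,st,ce=cv2.connectedComponentsWithStats(m)
    return [(ce[i].round(1).tolist(),st[i].tolist()) for i in range(1,n) if st[i,4]>=mn]
E
python3 - <<'E'
from h import *
w,a,b=load("wrist",1),load("scene",0),load("side",0)
for n,c in(("w",w),("a",a),("b",b)): print(n,[x for x in blobs(c,(0,180,90),(8,255,255)) ])
print("wrist pin z78",atz(w,264.5,122.5,77))
print("knob tri",tri([(w,265,123),(a,351,175.5),(b,298,307)]))
print("shaker", atz(w,97,202,76), tri([(a,352.5,211),(b,234,270)]))
# arm end top corners in scene (crop 4x offset 218,195): 
for u,v in [(305,430),(280,410),(310,450)]: print("arm",atz(a,218+u/4,195+(v-300)/4,37))
# side arm end (2.5x off 225,175): top corners end (488,178),(523,178)
for u,v in [(488,176),(523,176)]: print("armside",atz(b,225+(u-400)/2.5,175+v/2.5,37))
for z in (96,): print("disc", atz(b,225+110/2.5,175+65/2.5,z), atz(a,218+122/4,195+120/4,z))
print("wing ends side z130", atz(b,225+82/2.5,175+27/2.5,130), atz(b,225+133/2.5,175+27/2.5,130))
print("wing ends scene z130", atz(a,218+110/4,195+42/4,130), atz(a,218+128/4,195+72/4,130))
E
```

```text
w [([264.3, 122.7], [253, 111, 23, 25, 453]), ([92.5, 204.5], [69, 178, 55, 49, 1468])]
a [([262.7, 125.8], [257, 122, 12, 8, 67]), ([350.6, 178.9], [348, 173, 7, 13, 70]), ([353.9, 209.0], [348, 208, 12, 4, 16]), ([357.2, 216.5], [355, 213, 5, 8, 17])]
b [([466.7, 274.0], [457, 264, 21, 19, 252]), ([232.9, 272.9], [226, 267, 16, 17, 171]), ([297.4, 312.4], [294, 305, 8, 16, 114])]
wrist pin z78 [ 478.1612285  -285.33209008   77.        ]
knob tri [ 477.81241431 -284.48152224   75.67799793]
shaker [ 370.20055274 -160.77813907   76.        ] [ 367.42315186 -153.38510069   76.17959189]
arm [456.29642546 -31.58489186  37.        ]
arm [482.32004176 -34.53058424  37.        ]
arm [439.85269469 -19.44969752  37.        ]
armside [451.98711099 -44.92226941  37.        ]
armside [486.88859106 -52.54756652  37.        ]
disc [498.61131322  58.58570541  96.        ] [489.87253281  93.94029048  96.        ]
wing ends side z130 [473.89755584  86.70043826 130.        ] [527.35308774  75.45949519 130.        ]
wing ends scene z130 [519.3330657   76.34498369 130.        ] [489.09781112  88.18002863 130.        ]
```

Pin axis at (478,-285): the wrist and triangulated values agree, and the height of 76 fits the known 78. I'll descend on it and grip.

```bash
python3 -m pendant '[[[30,-8,10],0],[[30,-7,30],0],[[0,0,40],0],[[0,0,40],0],[[0,0,35],0],[[0,0,20],0],[[0,0,10],0],[[0,0,0],0],[[0,0,0],0]]' 60 40 && python3 -m pendant '[[[0,0,0],0],[[0,0,0],0],[[0,0,0],0],[[0,0,0],0],[[0,0,0],0],[[0,0,0],0]]' 0 40
```

```text
time: 2.4
tool_pos: [479.6, -285.3, 119.8]
eef_rot: [0.0, 0.99, 0.142, 0.001]
ft_force: [-0.2, 0.5, 0.1]
width: 60.2
finger_force: 0.0
time: 3.15
tool_pos: [479.5, -284.8, 119.5]
eef_rot: [0.0, 0.99, 0.142, 0.0]
ft_force: [-0.6, 1.1, 6.3]
width: 18.7
finger_force: 38.9
```

```bash
python3 -m pendant '[[[0,0,-25],0],[[0,0,-45],0],[[0,-20,-50],0],[[0,-45,-40],0],[[0,-55,-20],0],[[6,-55,0],0],[[0,-55,0],0],[[0,-50,0],0],[[0,-26,0],0],[[0,0,0],0]]'
python3 -m pendant '[[[0,0,0],0],[[0,0,0],0]]'
python3 - <<'E'
from h import *
c=grab("wrist",2);print(c["eye"],c["rotation"],read_state()["qpos"][5],read_state()["width"])
cv2.imwrite("pics/w2.png",c["pixels"][:,:,::-1])
E
```

```text
time: 4.4
tool_pos: [398.5, 11.9, 299.0]
eef_rot: [-0.0, 0.99, 0.143, 0.0]
ft_force: [0.2, -0.3, 0.1]
width: 18.6
finger_force: 39.4
time: 4.65
tool_pos: [399.4, 9.9, 298.8]
eef_rot: [0.0, 0.99, 0.141, -0.0]
ft_force: [-0.7, -0.3, -1.7]
width: 19.1
finger_force: 39.4
[478.58336325  32.74270574 368.79332387] [ 0.12942979  0.78949205 -0.59193053 -0.09781866] 2.8828846986009506 18.868082279414676
```

View pics/w2.png

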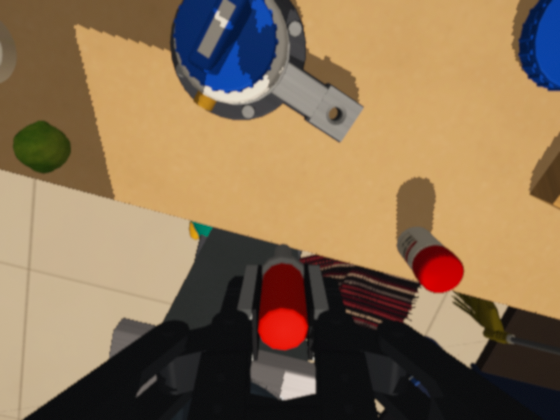

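Wrist picture: the lock hole is at (335,114) in the arm's end. The cap's wing lies along about (206,50)-(232,3), partly cut off, and the pin hangs upright between the fingers, knob top near (283,325) and tip near (285,250). I'll refine the hole in code.

Run:
```python
from h import *
c=load("wrist",2);s=read_state()
im=np.array(c["pixels"]);g=cv2.cvtColor(im,cv2.COLOR_RGB2GRAY)
x0,y0=315,95;p=g[y0:y0+40,x0:x0+40].astype(float)
m=(p<75).astype(np.uint8);n,l,st,ce=cv2.connectedComponentsWithStats(m)
for i in range(1,n): print(ce[i]+[x0,y0],st[i])
h=atz(c,335.5,114,37);print("hole",h, "13mm px", 351*13/np.linalg.norm(h-c["eye"]))
hs=atz(c,335.5,114,37)
# arm end corners approx, wing
for uv in [(326,86),(362,107),(341,142),(303,122)]: print("corner",atz(c,*uv,37)[:2])
q=[atz(c,*uv,130)[:2] for uv in [(197,50),(214,57),(222,3),(238,9)]];print("wing",np.round(q,1), np.degrees(np.arctan2(*(q[2]+q[3]-q[0]-q[1])[::-1])))
print(s["tool_pos"],s["eef_rot"])
# pin tip prediction for tip 115 below TCP
t=np.array(s["tool_pos"]);print(proj(c,t-[0,0,115]),proj(c,t-[0,0,41]),proj(c,t-[0,0,83]))
H=h[:2]
for n in("scene","side"):
    k=load(n,0);print(n,"hole px",proj(k,h))
big=crop(c,170,0,200,150,4);cv2.imwrite("pics/w2c.png",big)
```

```text
[337.46153846 115.26923077] [17 13 10 14 78]
hole [474.86004261 -18.17853821  37.        ] 13mm px 13.592544198717107
corner [495.23400638  -2.22302015]
corner [487.37350807 -39.22248501]
corner [452.41109972 -31.35115491]
corner [459.79656406   8.14731181]
wing [[488.1  91.2]
 [487.2  80.2]
 [517.5  82.1]
 [517.1  72.2]] -16.08831506730022
[399.36110121   9.88722426 298.80618255] [-1.46988495e-06  9.89972186e-01  1.41262379e-01 -1.03325909e-04]
[282.53204253 244.8549283 ] [282.26880963 325.60027855] [282.44464719 271.66300315]
scene hole px [285.57265011 226.49713288]
side hole px [266.56026292 237.32278173]
```

View pics/w2c.png

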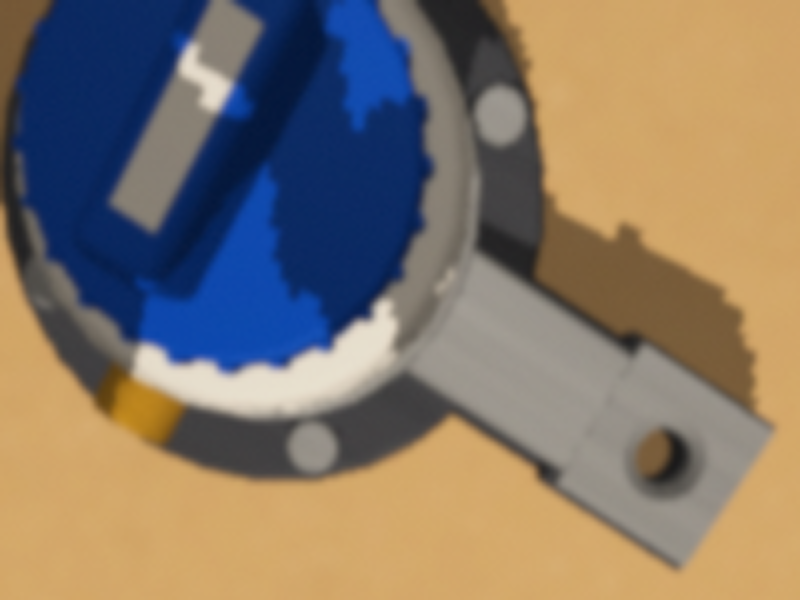

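```bash
python3 -m pendant '[[[22,17,20],0],[[22,17,40],0],[[20,15,40],0],[[0,0,25],0],[[0,0,8],0],[[0,0,0],0],[[0,0,0],0]]'
python3 - <<'E'
from h import *
s=read_state();t=s["tool_pos"];print(t)
c=grab("wrist",3);a=grab("scene",3);b=grab("side",3)
cv2.imwrite("pics/c3.png",np.vstack([np.hstack([crop(a,235,160,100,75,4),crop(b,220,180,100,75,4)]),crop(c,130,150,266,100,3)[:300,:800] if 0 else np.hstack([crop(c,200,150,200,150,2)]*2)]))
E
```

```text
time: 5.58
tool_pos: [474.8, -18.5, 167.1]
eef_rot: [0.0, 0.99, 0.142, 0.001]
ft_force: [1.2, -0.0, -0.8]
width: 18.8
finger_force: 39.4
[474.80255462 -18.53267828 167.05238144]
```

View pics/c3.png

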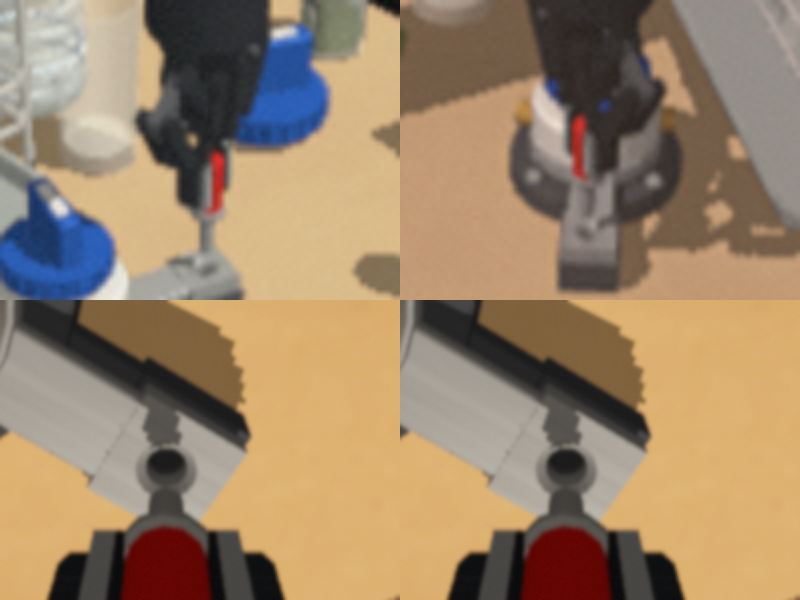

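The wrist crop shows the pin tip just in front of the hole with their columns matched (pin (282,248), hole (283,234)). The scene and side crops show the pin upright above the arm. Checking the distance along the tool's x before lowering.

Run:
```python
from h import *
c=load("wrist",3);t=np.array(read_state()["tool_pos"])
h=atz(c,283,235,37);d=h-t;x=np.array([.96,.28,0]);y=np.array([.28,-.96,0])
print("hole",h,"rel tool x,y",d@x,d@y)
for o in(-3,0,3): print(o,[proj(c,t+o*x-[0,0,z]).round(1).tolist() for z in(115,83,79,41)])
```

```text
hole [475.04179953 -18.81818364  37.        ] rel tool x,y 0.24827640542140855 0.5163871316228086
-3 [[282.1, 250.0], [282.0, 277.4], [282.0, 281.5], [281.7, 332.4]]
0 [[282.1, 245.2], [282.0, 272.0], [282.0, 276.0], [281.7, 325.7]]
3 [[282.1, 240.4], [282.0, 266.4], [282.0, 270.4], [281.7, 318.9]]
```

```bash
python3 -m pendant '[[[2,0.5,0],0],[[0,0,8],0],[[0,0,8],0],[[0,0,6],0],[[0,0,0],0]]'
```

```text
time: 6.35
tool_pos: [476.0, -18.3, 143.2]
eef_rot: [-0.0, 0.99, 0.142, -0.001]
ft_force: [0.4, -0.3, -0.9]
width: 19.1
finger_force: 39.4
```

```bash
python3 -m pendant '[[[0,0,7],0],[[0,0,7],0],[[0,0,5],0],[[0,0,2],0],[[0,0,0],0]]'
```

```text
time: 6.98
tool_pos: [476.3, -18.3, 122.8]
eef_rot: [-0.0, 0.99, 0.142, -0.0]
ft_force: [-0.3, -0.6, -0.9]
width: 18.6
finger_force: 39.4
```

```bash
python3 -m pendant '[[[0,0,1.5],0],[[0,0,1.5],0],[[0,0,0],0]]'
```

```text
time: 7.35
tool_pos: [476.8, -18.4, 120.4]
eef_rot: [0.0, 0.99, 0.142, 0.001]
ft_force: [-1.1, -1.6, 4.1]
width: 18.6
finger_force: 40.1
```

Light contact (4 N) at the expected home height. I'll release, retreat upward and view both the pin and the cap.

```bash
python3 -m pendant '[[[0,0,0],0],[[0,0,0],0],[[0,0,0],0],[[0,0,-20],0],[[0,0,-40],0],[[-20,0,-50],0],[[-30,-10,-50],0],[[-20,-15,-20],0],[[0,0,0],0],[[0,0,0],0]]' 44
python3 - <<'E'
from h import *
c=grab("wrist",4);print(np.array(c["eye"]),read_state()["tool_pos"],read_state()["qpos"][5])
cv2.imwrite("pics/w4.png",c["pixels"][:,:,::-1])
E
```

```text
time: 8.6
tool_pos: [402.4, -14.1, 299.5]
eef_rot: [0.0, 0.99, 0.142, 0.0]
ft_force: [0.9, -0.7, -0.8]
width: 43.7
finger_force: 0.0
[481.60515614   8.86476251 369.4579001 ] [402.44142259 -14.11059536 299.09388512] 2.821635437139771
```

View pics/w4.png

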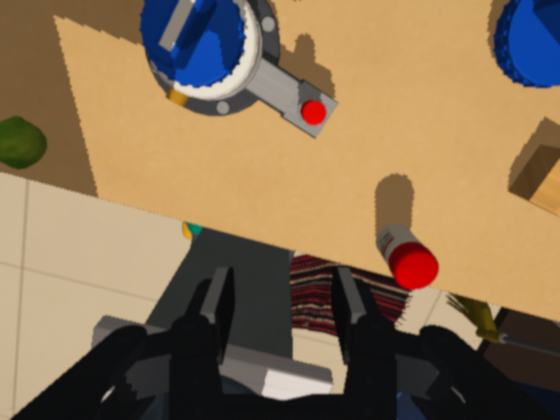

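The wrist view shows the red knob seated over the arm hole at (313,112). Now I'll swing the tool a quarter turn away from joint 6's limit and look at the whole cap.

```bash
python3 -m pendant '[[[49,7,0],0],[[49,7,0],0],[[0,0,0],-0.185],[[0,0,0],-0.185],[[0,0,0],-0.185],[[0,0,0],-0.185],[[0,0,0],-0.185],[[0,0,0],-0.185],[[0,0,0],-0.185],[[0,0,0],-0.185]]' 60
python3 -m pendant '[[[0,0,0],0],[[0,0,0],0]]'
python3 - <<'E'
from h import *
c=grab("wrist",5);b=grab("side",5);a=grab("scene",5);s=read_state();print(s["tool_pos"],s["eef_rot"],s["qpos"][5])
cv2.imwrite("pics/w5.png",np.hstack([crop(c,120,0,400,300,2)]))
print([x for x in blobs(c,(0,180,90),(8,255,255))],[x for x in blobs(b,(0,180,90),(8,255,255))],[x for x in blobs(a,(0,180,90),(8,255,255))])
E
```

```text
time: 9.9
tool_pos: [500.5, -0.1, 298.3]
eef_rot: [-0.001, 0.633, 0.774, -0.001]
ft_force: [0.8, -0.9, -0.2]
width: 59.8
finger_force: 0.0
time: 10.15
tool_pos: [500.3, -0.0, 299.1]
eef_rot: [-0.001, 0.637, 0.771, -0.0]
ft_force: [-0.3, -0.4, -0.1]
width: 59.9
finger_force: 0.0
[5.00201096e+02 1.15555988e-02 2.99633521e+02] [-2.04738929e-04  6.36121796e-01  7.71588625e-01 -1.10846149e-04] 1.378904318572295
[([250.5, 205.6], [239, 191, 23, 29, 495]), ([117.9, 317.2], [98, 291, 46, 44, 1108])] [([266.9, 229.9], [265, 224, 5, 13, 59]), ([466.7, 273.8], [456, 264, 22, 19, 258]), ([232.9, 273.0], [226, 267, 16, 17, 173])] [([285.6, 219.1], [283, 213, 6, 14, 77]), ([356.3, 217.5], [353, 213, 7, 9, 22])]
```

View pics/w5.png

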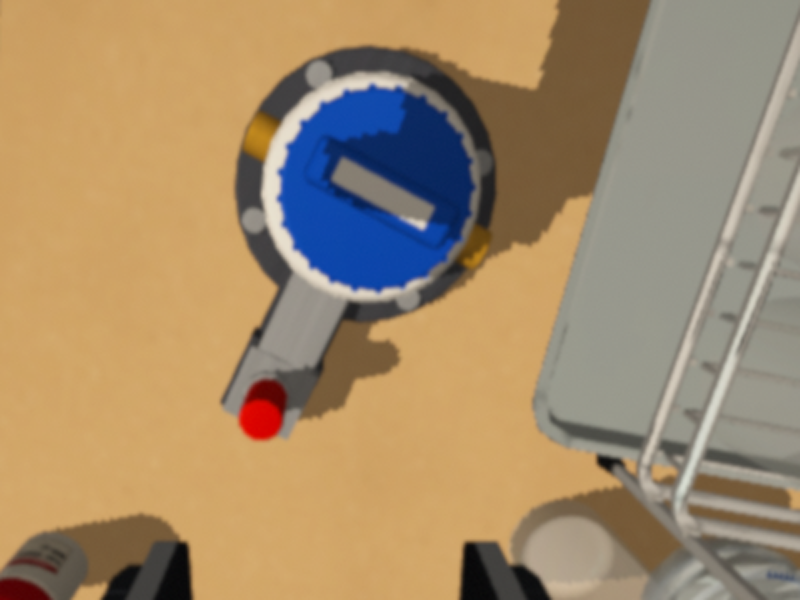

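Wrist crop (2×, origin (120,0)): the whole cap is visible, disc centre about (377,188), with the wing stripe from (338,170) to (430,218). The brass ports are at (262,137) and (478,247), and the pin's knob is over the arm end at (262,415).

Run:
```python
from h import *
c=load("wrist",5);a,b=load("scene",5),load("side",5)
W=lambda u,v,z:atz(c,120+u/2,v/2,z)
e1,e2=W(338,170,130),W(430,218,130);print("stripe",e1,e2,(e1+e2)/2,"len",np.linalg.norm(e2-e1),"ang",np.degrees(np.arctan2(*(e2-e1)[1::-1])))
l=[W(278,187,92),W(478,187,92),W(377,84,92),W(377,291,92)]
print("disc c",(l[0]+l[1])/2,(l[2]+l[3])/2,np.linalg.norm(l[1]-l[0]),np.linalg.norm(l[3]-l[2]))
p1,p2=W(262,137,35),W(478,247,35);print("ports ang",np.degrees(np.arctan2(*(p2-p1)[1::-1])),(p1+p2)/2)
f=[W(237,185,20),W(495,185,20),W(366,46,20),W(366,321,20)];print("foot",(f[0]+f[1])/2,(f[2]+f[3])/2)
# pin knob mid
k=tri([(a,285.6,219.1),(b,266.9,229.9)]);print("knob centroid",k)
print("knob top z79 wrist",W(262,419,79),"hole",474.5,-19)
t=np.array(read_state()["tool_pos"]);q=read_state()["eef_rot"];print(R.from_quat(np.roll(q,-1)).as_matrix().round(3))
```

```text
stripe [487.67657548  86.73943948 130.        ] [520.09019231  77.93825577 130.        ] [503.88338389  82.33884762 130.        ] len 33.58725042141393 ang -15.191108742772762
disc c [503.92101542  84.680266    92.        ] [503.94722335  82.84171656  92.        ] 74.7815321663647 73.54171648089226
ports ang -14.702509627507512 [505.93472624  82.4331044   35.        ]
foot [503.05432303  85.55743215  20.        ] [503.68546608  82.67439298  20.        ]
knob centroid [475.20725553 -17.88713478  61.84501175]
knob top z79 wrist [475.57919446 -18.10582176  79.        ] hole 474.5 -19
[[-0.191  0.982 -0.   ]
 [ 0.982  0.191  0.   ]
 [ 0.    -0.    -1.   ]]
```

Axis at (503.8,82.8) is 105.1 mm from the hole (105 expected). The disc measures about 74 mm (72 given), so it is the right size. The pin's knob centroid height of 62 agrees with fully home (60). Now going over the cap aligned with the wing (-15.2°).

```bash
python3 -m pendant '[[[40,10,0],0],[[41,9,0],0],[[0,0,0],-0.186],[[0,0,0],-0.186],[[0,0,0],-0.186],[[0,0,0],-0.186],[[0,0,0],-0.186],[[0,0,0],-0.186],[[0,0,0],0],[[0,0,0],0]]' 50
python3 - <<'E'
from h import *
s=read_state();M=R.from_quat(np.roll(s["eef_rot"],-1)).as_matrix();d=np.array([503.8,82.8,173])-s["tool_pos"]
print("tool shift",(M.T@d).round(1),"x ang",np.degrees(np.arctan2(M[1,0],M[0,0])),s["qpos"].round(2) if hasattr(s["qpos"],"round") else s["qpos"])
E
```

```text
time: 11.55
tool_pos: [503.2, 83.2, 299.9]
eef_rot: [0.0, 0.132, 0.991, 0.0]
ft_force: [-0.2, -0.9, -0.6]
width: 50.1
finger_force: 0.0
tool shift [ -0.7  -0.2 126.9] x ang 164.7878388016216 [ 0.16  0.21 -0.06  1.3   0.    0.43]
```

```bash
python3 -m pendant '[[[0,0,30],0],[[0,0,40],0],[[0,0,35],0],[[0,0,15],0],[[0,0,7],0],[[0,0,0],0],[[0,0,0],0]]' 50 && python3 -m pendant '[[[0,0,0],0],[[0,0,0],0],[[0,0,0],0],[[0,0,0],0],[[0,0,0],0],[[0,0,0],0]]' 0 60
python3 -c "
from rig import read_state as r
print(r()['moment'],r()['eef_rot'])"
```

```text
time: 12.42
tool_pos: [503.8, 83.3, 174.0]
eef_rot: [0.001, 0.13, 0.991, 0.0]
ft_force: [0.0, -0.6, -0.7]
width: 49.8
finger_force: 0.0
time: 13.18
tool_pos: [503.4, 83.2, 173.6]
eef_rot: [0.001, 0.13, 0.992, 0.0]
ft_force: [-0.5, -0.1, 5.3]
width: 15.3
finger_force: 59.1
[-0.06219198  0.21940685  0.0031006 ] [5.12325018e-04 1.30061144e-01 9.91505823e-01 1.96454391e-04]
```

```bash
python3 -m pendant '[[[0,0,0],-0.09],[[0,0,0],-0.09],[[0,0,0],-0.09],[[0,0,0],-0.09],[[0,0,0],0]]'; python3 -c "
from rig import read_state as r
print(r()['moment'],r()['eef_rot'])"; python3 -m pendant '[[[0,0,0],-0.08],[[0,0,0],-0.08],[[0,0,0],0]]'; python3 -c "
from rig import read_state as r
print(r()['moment'],r()['eef_rot'])"
```

```text
time: 13.8
tool_pos: [503.6, 83.3, 173.5]
eef_rot: [0.001, -0.05, 0.999, 0.0]
ft_force: [-0.3, -0.8, 5.4]
width: 14.8
finger_force: 59.1
[-0.00215449  0.06426893  0.04489419] [ 6.69569075e-04 -5.02627481e-02  9.98735799e-01  1.06250374e-04]
time: 14.18
tool_pos: [503.6, 83.3, 173.6]
eef_rot: [0.001, -0.13, 0.992, 0.0]
ft_force: [0.3, -0.1, 3.9]
width: 15.1
finger_force: 59.1
[-0.02162509  0.03159866  0.05462739] [ 7.32156800e-04 -1.29819985e-01  9.91537306e-01  7.72711842e-05]
```

```bash
python3 -m pendant '[[[0,0,0],-0.07],[[0,0,0],-0.07],[[0,0,0],0],[[0,0,0],0]]'; python3 -c "
from rig import read_state as r
print(r()['moment'],r()['eef_rot'])"
```

```text
time: 14.68
tool_pos: [503.6, 83.3, 173.5]
eef_rot: [0.001, -0.198, 0.98, 0.0]
ft_force: [1.4, 0.0, 4.8]
width: 15.2
finger_force: 59.1
[-0.01670784  0.0045131   0.06430238] [ 6.95459789e-04 -1.98294554e-01  9.80142226e-01  5.19197971e-05]
```

Only 0.06 N m after 38°, so counter-clockwise is the opening way. Continuing to about 60°.

```bash
python3 -m pendant '[[[0,0,0],-0.09],[[0,0,0],-0.09],[[0,0,0],-0.09],[[0,0,0],-0.08],[[0,0,0],-0.04],[[0,0,0],0],[[0,0,0],0]]'
python3 - <<'E'
from h import *
s=read_state();M=R.from_quat(np.roll(s["eef_rot"],-1)).as_matrix()
print(s["moment"],"turned",np.degrees(np.arctan2(M[1,0],M[0,0]))%360-164.8)
a=grab("scene",6);b=grab("side",6);c=grab("wrist",6)
print([x for x in blobs(b,(0,180,90),(8,255,255))],[x for x in blobs(a,(0,180,90),(8,255,255))])
cv2.imwrite("pics/c6.png",np.vstack([np.hstack([crop(a,210,180,100,75,4),crop(b,220,170,100,75,4)]),crop(c,80,110,400,150,2)]))
E
```

```text
time: 15.55
tool_pos: [503.6, 83.3, 173.6]
eef_rot: [0.001, -0.384, 0.923, -0.0]
ft_force: [0.1, 0.3, 4.8]
width: 15.3
finger_force: 59.1
[0.01407995 0.06399382 0.02960474] turned 60.42365164046913
[([266.9, 230.0], [265, 224, 5, 13, 58]), ([466.6, 273.9], [456, 264, 22, 19, 254]), ([232.9, 273.1], [226, 266, 16, 18, 177])] [([352.2, 208.9], [346, 208, 14, 4, 16]), ([285.6, 219.1], [283, 213, 6, 14, 77])]
```

View pics/c6.png

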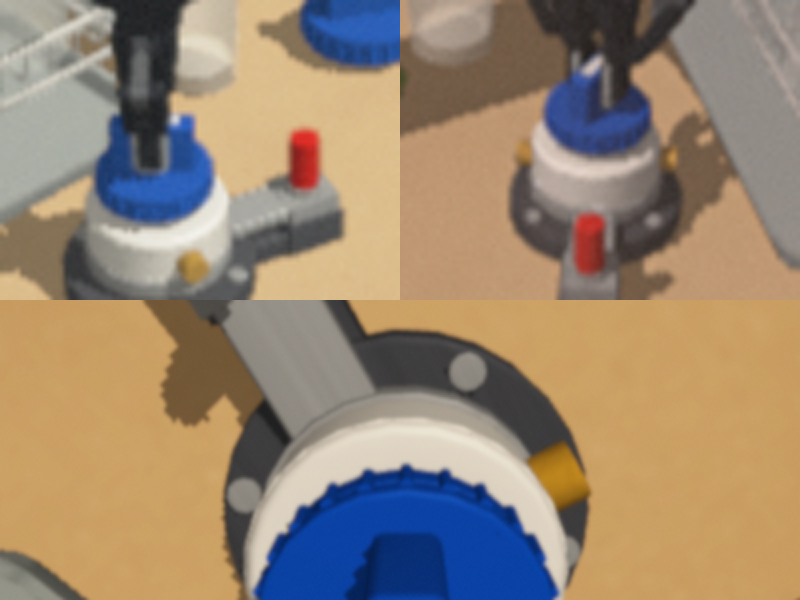

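The cap has turned with the wing along the gripper, the housing and ports have stayed put, and the pin is still home at its old pixels. Now lifting gently.

```bash
python3 -m pendant '[[[0,0,-2],0],[[0,0,-3],0],[[0,0,-4],0],[[0,0,0],0]]'; python3 -c "
from rig import read_state as r
print(r()['moment'])"
```

```text
time: 16.2
tool_pos: [503.3, 83.2, 182.2]
eef_rot: [0.0, -0.384, 0.923, -0.0]
ft_force: [-0.1, -0.1, -1.2]
width: 14.8
finger_force: 58.5
[-0.01919175 -0.03401089  0.01342768]
```

```bash
python3 -m pendant '[[[0,0,-8],0],[[0,0,-12],0],[[0,0,-20],0],[[0,0,-20],0],[[0,0,-12],0],[[0,0,-6],0],[[0,0,-2],0],[[0,0,0],0],[[0,0,0],0],[[0,0,0],0]]'
python3 - <<'E'
from h import *
a=grab("scene",7);b=grab("side",7)
print([x for x in blobs(b,(0,180,90),(8,255,255))],[x for x in blobs(a,(0,180,90),(8,255,255))])
cv2.imwrite("pics/c7.png",np.hstack([crop(a,180,120,160,180,2.5),crop(b,190,120,160,180,2.5)]))
E
```

```text
time: 17.45
tool_pos: [503.0, 83.2, 261.6]
eef_rot: [-0.0, -0.384, 0.923, 0.0]
ft_force: [0.1, -0.1, -1.1]
width: 14.8
finger_force: 58.5
[([266.9, 230.1], [265, 224, 5, 13, 58]), ([466.7, 273.9], [457, 264, 21, 19, 257]), ([233.0, 273.0], [226, 266, 16, 18, 175])] [([265.0, 125.9], [262, 122, 7, 8, 44]), ([349.7, 209.4], [346, 208, 10, 6, 15]), ([285.5, 219.2], [283, 213, 6, 14, 78])]
```

View pics/c7.png

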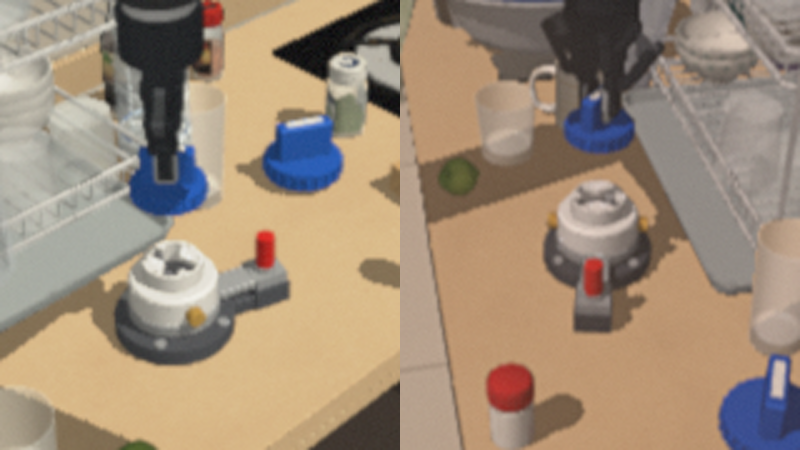

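The cap is held upright about 88 mm above its closed place, the neck is bare, the pin is still home and the bystanders haven't been touched. Handing in.

```bash
python3 -c "
from rig import order
print(order.finish_job())"
```

```text
the job is handed in; nothing more can be done
None
```

The job is handed in at about 17.5 s: the pin is fully home, the cap opened counter-clockwise, and it is held upright about 88 mm above its closed place with the bystanders untouched.

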